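Build the spacer stack on the rotator's arbor

ROBOT

A 6-joint arm with a two-finger parallel gripper is mounted at the origin on the work surface. World frame = base frame: x ahead of the robot, y to its left, z up, the work surface at z = 0. Lengths are in m, angles in degrees, forces in N, time in s.
With the tool pointing down it reaches from about 0.4 to 0.825 m from the base axis. Payload 7 kg.
Tool frame: the origin (TCP) lies midway between the tips of the shut fingers; the grasp point (between the pads) lies 19 mm behind it; z points along the fingers, y is the direction in which the jaws open and shut (so a half turn about z gives the same grasp; the last joint's range is limited). The gripper opens to 88 mm and grips with 3 to 60 N. Pads are 19 mm wide; open, the fingers measure 130 mm over their backs; the gripper's body (78 mm by 193 mm) begins 47 mm behind the grasp point.
Start: joints at [87.84, 20.546, 0.682, 0, -70.136, -16.507], TCP at [0.216, 0.639, 0.227] pointing down, gripper open.
Joint ranges: [-176.03, 176.03], [-82.01, 121.73], [-58.28, 71.71], [-173.87, 95.51], [-174.79, -0.11], [-173.66, 173.66]. Speed limits (degrees/s): [136.94, 136.94, 172.46, 180, 180, 180].

INTERFACE

Orientations are given as a 3x3 rotation matrix whose columns are the frame's x, y, z axes.
In Python, from rig import robot gives the robot as it stands. Calls block until the motion is done:
- robot.goto(position, orientation): joint-space move of the TCP to a pose.
- robot.servo_line(position, ori=None, speed=0.15): straight line of the TCP; ori=None keeps the orientation; speed is the mean speed in m/s.
- robot.movej(angles): joint-space move.
- robot.move_gripper(opening): opening from 0.0 (shut) to 1.0 (fully open); the grip force is fixed at half the most; returns when the fingers have stopped.
- robot.dwell(seconds).
- robot.ik(position, orientation): joint angles nearest the present ones, or None.
- robot.grab_frame(name): name is "scene" or "top" or "wrist"; returns (picture, depth): 480x640x3 uint8, red, green, blue; 480x640 float32, m along the optical axis (not along the pixel's ray), 0 where there is no reading.
- robot.camera_info(name): a dict with "vfov" (degrees; the focal length in pixels is half the picture's height over the tangent of half this angle, whatever the lens; pixels are square), "cx", "cy" (the principal point, pixels), "view" (4x4, takes a point from world to camera coordinates); the wrist camera has in their place "T_tool_cam" (4x4, takes a point from camera to tool coordinates, whose origin is the TCP and whose axes are the flange's). Camera axes: x right, y down, z forward; pixel columns grow to the right and rows downward; lengths in m; the calibration is good to about 2 mm. A picture is of the moment at which its call begins: read the wrist's pose just before it. camera_info takes no time and is no camera call.
A pose or a line that the arm cannot do raises robot.Unreachable and nothing moves.
- robot.job_done(): hands the job in, once; it reports no verdict.
Readings, each from a call of its own:
- robot.read_t(): time.
- robot.read_qpos(): joint angles.
- robot.read_qvel(): joint speeds.
- robot.read_effort(): joint torques, N m.
- robot.read_position(): TCP position.
- robot.read_tcp_rot(): TCP orientation.
- robot.read_force(): force on the tool from outside, world axes, zero at the start.
- robot.read_ft_torque(): the same for the moment, N m.
- robot.read_grip_width(): opening from 0.0 (shut) to 1.0 (fully open).
Only numpy, scipy, OpenCV 4.12 (cv2) and the standard library are available. Lean on these libraries where they do the work, as an engineer would, in place of code of your own. Each camera call takes 0.05 s, during which the arm holds its last target.

TASK

Build up the spacer stack on the upright arbor of the bench rotator: thread the large blue ring on first, then the medium yellow ring, then the small orange one on top. The arbor's spring catches drag on the rings, so press the large ring down firmly until it bears on the sprung copper seat and pushes it in about a millimetre, and press each following ring down flat against the one below, but never push the seat in by more than 2 mm (20 N). Let go of everything at the end, and leave the beaker, jar and screwdriver where they are.

Things in the scene. Friction and masses are not known exactly. Their poses are not given: they have to be found in the camera images.
- large_center (a point): centre of the large spacer ring, half-way up: blue flat ring, outside diameter 62 mm, bore 20 mm, 12 mm thick, about 88 g, lies flat on the bench at the start; z is its axis
- medium_center (a point): centre of the medium spacer ring, half-way up: yellow flat ring, outside diameter 50 mm, bore 20 mm, 12 mm thick, about 53 g, lies flat on the bench at the start; z is its axis
- small_center (a point): centre of the small spacer ring, half-way up: orange flat ring, outside diameter 38 mm, bore 20 mm, 12 mm thick, about 27 g, lies flat on the bench at the start; z is its axis
- rotator: the bench rotator, fixed: white box 150 x 130 mm, 55 mm high, front (dial, green display) at its -x; origin at the centre of its underside, below the arbor; z up. The round seat at the arbor's foot stands on a collar clamped at an arbitrary height that is not reported: the seat's free top may be anywhere from 48 to 72 mm below the arbor tip
- arbor_tip (a point): centre of the top end of the fixed upright steel arbor, z up. It is 17 mm thick, 90 mm tall above the box; the top 12 mm taper to 8 mm. Brass spring catches stand out of it in eight rows, 18 to 74 mm below the tip, 21.8 mm across; they give way to a 20 mm bore but grip it: a ring takes about 2 to 13 N, unevenly, to push down and stays where it is let go
- seat_plate (a joint): how far the copper seat (round plate, 35 mm across, at the arbor's foot, on a coil spring) is pressed down from its free height, in m: 0 free, 0.008 bottomed. Spring 10 N per mm. The large ring bears on this plate; let go, the spring lifts the rings a little until the catches hold them
- beaker: bystander: glass beaker, 60 mm across, 75 mm high; origin at the centre of its underside, z up
- reagent: bystander: white jar with blue cap, 56 mm across, 75 mm high; origin at the centre of its underside, z up
- driver: bystander: green-handled screwdriver 170 mm long, lying on the bench along its x axis
Things that resemble listed ones, but are neither listed nor needed, are in the scene too. Of the things shaped like the part that bears small_center, the orange one is meant. Of the things that look like the part that bears large_center, the larger one is meant.

How it is judged (in metres and radians):
On the way, in this order (a step that is already met when the one before it is completed fails the run):
1. the large ring is on the arbor and pressed home: the seat is pushed in by at least 0.5 mm (horizontal distance between large_center and arbor_tip below 0.004 m and angle between large_center's own z axis and vertical below 0.08 rad and z of large_center in the frame of arbor_tip below -0.03 m and value of joint seat_plate above 0.0005 m), for 0.1 s.
2. the medium ring is on the arbor, flat against the large one (horizontal distance between each of large_center, medium_center and arbor_tip below 0.004 m and angle between each of large_center, medium_center's own z axis and vertical below 0.08 rad and z of large_center in the frame of arbor_tip below -0.03 m and z of medium_center in the frame of large_center between 0.0095 and 0.0138 m), for 0.2 s.
3. the small ring is on the arbor, flat against the medium one (all of step 2 and horizontal distance between small_center and arbor_tip below 0.004 m and angle between small_center's own z axis and vertical below 0.08 rad and z of small_center in the frame of medium_center between 0.0095 and 0.0138 m), for 0.2 s.
At the end, for the whole second after the job is handed in: All three rings are on the arbor (centres within 4 mm of its axis, within 0.08 rad of level), released and at rest; large at the bottom, still bearing on the seat (seat in by more than 0.1 mm), medium next and small on top, each resting against the one below (gap under 1.8 mm) (all of step 3 and value of joint seat_plate above 0.0001 m and linear speed of each of large_ring, medium_ring, small_ring below 0.02 m/s); the robot touches nothing.
It fails at once if the seat is pushed in by more than 2 mm (20 N) (value of joint seat_plate above 0.002 m).
It fails at once if the glass beaker is displaced by more than 30 mm (distance of beaker from where it was at the start of the episode above 0.03 m).
It fails at once if the white jar is displaced by more than 30 mm (distance of reagent from where it was at the start of the episode above 0.03 m).
It fails at once if the screwdriver is displaced by more than 30 mm (distance of driver from where it was at the start of the episode above 0.03 m).
It fails at once if the beaker or the jar is tipped over (angle between any of beaker, reagent's own z axis and vertical above 0.5 rad).
It also fails if it takes over 70 s, if anything falls off the work surface, if the arm or the gripper's body presses on something with over 40 N, if the wrist force passes 120 N, or if a joint passes its speed limit or range.

## Working session

There is one attempt and no reset: what is moved stays moved. The work goes in short steps, each a Python script; the robot and the scene stay as the last script left them, time stands still between calls to the robot, and variables do not carry over. Pictures are saved under pics/ and viewed, and the job is handed in when it is done.

```bash
ls; mkdir -p pics
python3 - <<'E'
from rig import robot
import cv2, numpy as np
for n in ["scene","top","wrist"]:
    im,d=robot.grab_frame(n); cv2.imwrite(f"pics/{n}0.png",im[:,:,::-1]); np.save(f"pics/{n}0.npy",d)
    print(n,robot.camera_info(n), (d>0).mean())
print(robot.read_t(),robot.read_position(),robot.read_tcp_rot(),robot.read_force())
E
```

```text
pics
scene {'vfov': 44.529026000860476, 'cx': 319.5223250686105, 'cy': 233.85247287138873, 'view': array([[-0.19602846,  0.98030153, -0.02411944,  0.08375551],
       [ 0.53178185,  0.08560907, -0.84254326, -0.19912043],
       [-0.82388161, -0.17798874, -0.53808838,  1.82367258],
       [ 0.        ,  0.        ,  0.        ,  1.        ]])} 0.976044921875
top {'vfov': 46.6356283513294, 'cx': 324.90735017387993, 'cy': 239.24795825665777, 'view': array([[ 0.02001075, -0.99977415,  0.00715664,  0.02411631],
       [-0.97648144, -0.02108047, -0.21456845,  0.57272183],
       [ 0.21467085, -0.00269465, -0.97668274,  1.08016959],
       [ 0.        ,  0.        ,  0.        ,  1.        ]])} 0.9959244791666667
wrist {'vfov': 71.4241211596082, 'cx': 315.6469205140574, 'cy': 245.23369627186307, 'T_tool_cam': array([[ 4.35789119e-04, -9.52671034e-01, -3.04002814e-01,
         8.27414584e-02],
       [ 9.99999903e-01,  4.35378245e-04,  6.91336829e-05,
         2.04331967e-03],
       [ 6.64945545e-05, -3.04002815e-01,  9.52671131e-01,
        -1.58045248e-01],
       [ 0.00000000e+00,  0.00000000e+00,  0.00000000e+00,
         1.00000000e+00]])} 0.9961653645833334
0.15 [0.21594384 0.63913367 0.22583289] [[ 9.47375738e-01 -3.20123635e-01 -2.64788567e-04]
 [-3.20123706e-01 -9.47374900e-01 -1.26963152e-03]
 [ 1.55585016e-04  1.28758320e-03 -9.99999159e-01]] [ 0.12702903 -0.39235244  0.21444234]
```

View pics/top0.png

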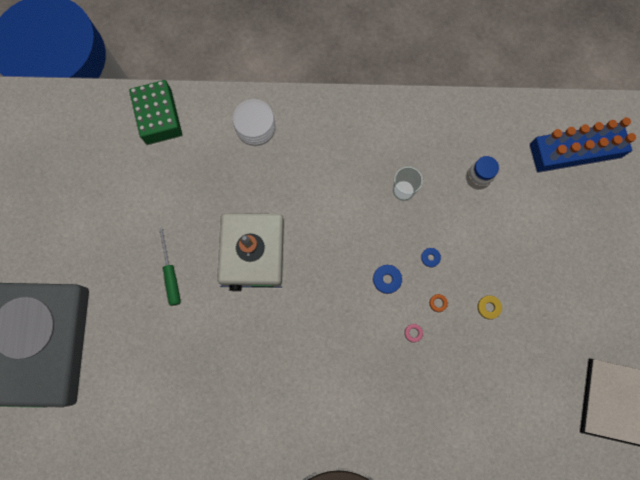

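View pics/scene0.png

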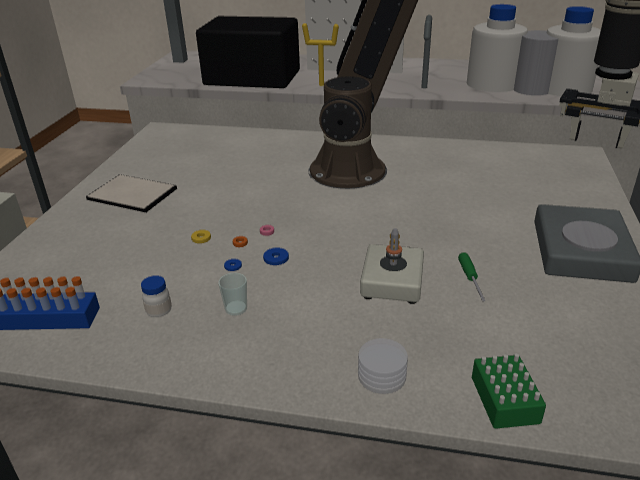

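View pics/wrist0.png

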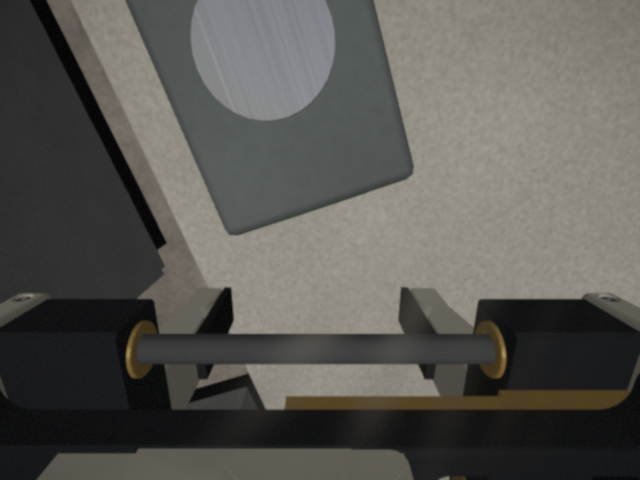

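Top view: blue rings at (388,279) and (431,257). The larger, at (388,279), is the one meant. Of the small rings, orange is at (439,302) and pink at (414,333); orange is meant. The yellow ring is at (490,307), the arbor near (250,243), the beaker at (407,183), the jar at (484,172) and the driver at (170,270). Next I'll crop to confirm and triangulate.

```bash
cat > h.py <<'E'
import cv2, numpy as np
from rig import robot
def K(ci): 
    return 240/np.tan(np.radians(ci["vfov"]/2)),ci["cx"],ci["cy"]
def ray(ci,uv,V=None):
    f,cx,cy=K(ci); V=ci["view"] if V is None else V
    R=V[:3,:3]; o=-R.T@V[:3,3]
    d=R.T@np.array([(uv[0]-cx)/f,(uv[1]-cy)/f,1.]); return o,d
def onplane(o,d,z): return o+d*(z-o[2])/d[2]
def tri(rs):
    A=np.zeros((3,3));b=np.zeros(3)
    for o,d in rs:
        d=d/np.linalg.norm(d);P=np.eye(3)-np.outer(d,d);A+=P;b+=P@o
    p=np.linalg.solve(A,b)
    return p,[np.linalg.norm((np.eye(3)-np.outer(d,d)/(d@d))@(p-o)) for o,d in rs]
def wview(pos,rot):
    T=np.eye(4);T[:3,:3]=rot;T[:3,3]=pos
    return np.linalg.inv(T@robot.camera_info("wrist")["T_tool_cam"])
def blobs(im,lo,hi,amin=30):
    hsv=cv2.cvtColor(im,cv2.COLOR_RGB2HSV)
    m=cv2.inRange(hsv,np.array(lo),np.array(hi))
    n,l,s,c=cv2.connectedComponentsWithStats(m)
    out=[]
    for i in range(1,n):
        if s[i,4]<amin: continue
        cn,_=cv2.findContours((l==i).astype(np.uint8),cv2.RETR_EXTERNAL,cv2.CHAIN_APPROX_NONE)
        e=cv2.fitEllipse(cn[0]) if len(cn[0])>=5 else None
        out.append((s[i,4],c[i],e))
    return out
HUE=dict(blue=([105,120,50],[125,255,255]),yellow=([18,120,80],[30,255,255]),orange=([4,150,80],[14,255,255]))
E
python3 - <<'E'
from h import *
for n in ["top","scene"]:
    im=cv2.imread(f"pics/{n}0.png")[:,:,::-1].copy();ci=robot.camera_info(n)
    d=np.load(f"pics/{n}0.npy")
    for k,(a,b) in HUE.items():
        for s,c,e in blobs(im,a,b):
            o,dd=ray(ci,e[0]); print(n,k,s,c.round(1),np.round(e[0],1),np.round(e[1],1),onplane(o,dd,.012).round(4))
im=cv2.imread("pics/top0.png")
a=cv2.resize(im[230:350,360:520],None,fx=4,fy=4,interpolation=cv2.INTER_CUBIC)
cv2.imwrite("pics/crop1.png",a)
im=cv2.imread("pics/scene0.png")
a=cv2.resize(im[215:315,345:435],None,fx=6,fy=6,interpolation=cv2.INTER_CUBIC)
cv2.imwrite("pics/crop2.png",a)
E
```

```text
top blue 7204 [49.2 40.6] [49.  40.9] [ 83.1 113.9] [1.0397 0.6844 0.012 ]
top blue 1807 [574.1 151.3] [577.2 149.4] [ 31.7 105.8] [ 0.8004 -0.5226  0.012 ]
top blue 434 [486.1 167.5] [486.1 167.5] [22.1 23.2] [ 0.7531 -0.3171  0.012 ]
top blue 234 [430.5 257. ] [430.6 257. ] [17.5 17.9] [ 0.5493 -0.1901  0.012 ]
top blue 551 [387.1 278.6] [387.1 278.6] [27.2 27.5] [ 0.5009 -0.0972  0.012 ]
top yellow 369 [489.5 306.9] [489.5 306.9] [22.1 23.4] [ 0.4456 -0.3113  0.012 ]
top orange 52 [625.9 121.2] [625.9 121.2] [7.  7.9] [ 0.8705 -0.638   0.012 ]
top orange 53 [612.3 123.5] [612.2 123.5] [7.2 7.8] [ 0.8642 -0.6065  0.012 ]
top orange 51 [598.6 125.7] [598.6 125.7] [7.  7.5] [ 0.8583 -0.5752  0.012 ]
top orange 53 [584.6 128.3] [584.6 128.3] [7.2 7.6] [ 0.8511 -0.5432  0.012 ]
top orange 50 [570.7 130.7] [570.8 130.6] [6.9 7.7] [ 0.8449 -0.5115  0.012 ]
top orange 54 [557. 133.] [557. 133.] [7.5 7.8] [ 0.8384 -0.48    0.012 ]
top orange 54 [631.  136.9] [631.  136.9] [7.2 8. ] [ 0.8329 -0.646   0.012 ]
top orange 54 [617.2 139.4] [617.2 139.4] [7.  8.1] [ 0.8262 -0.6142  0.012 ]
top o
[... 1459 characters left out ...]
 75.8 280.7] [ 75.8 280.7] [7.6 8.8] [ 0.6802 -0.5215  0.012 ]
scene orange 57 [  4.2 281.9] [  4.3 281.9] [7.3 9. ] [ 0.7121 -0.6844  0.012 ]
scene orange 56 [ 18.5 281.7] [ 18.6 281.7] [7. 9.] [ 0.7058 -0.6519  0.012 ]
scene orange 57 [ 32.9 281.4] [ 33.  281.4] [7.6 8.7] [ 0.6993 -0.6191  0.012 ]
scene orange 60 [ 69.4 291.2] [ 69.4 291.2] [7.9 8.4] [ 0.7184 -0.5146  0.012 ]
scene orange 61 [ 10.9 292.5] [ 11.  292.5] [7.6 9.2] [ 0.745  -0.6438  0.012 ]
scene orange 61 [ 25.4 292. ] [ 25.5 291.9] [7.8 9. ] [ 0.7377 -0.6121  0.012 ]
scene orange 63 [ 40.1 291.9] [ 40.2 291.9] [8.2 8.6] [ 0.7319 -0.5792  0.012 ]
scene orange 63 [ 54.8 291.7] [ 54.9 291.6] [8.  9.1] [ 0.7254 -0.5465  0.012 ]
```

View pics/crop1.png

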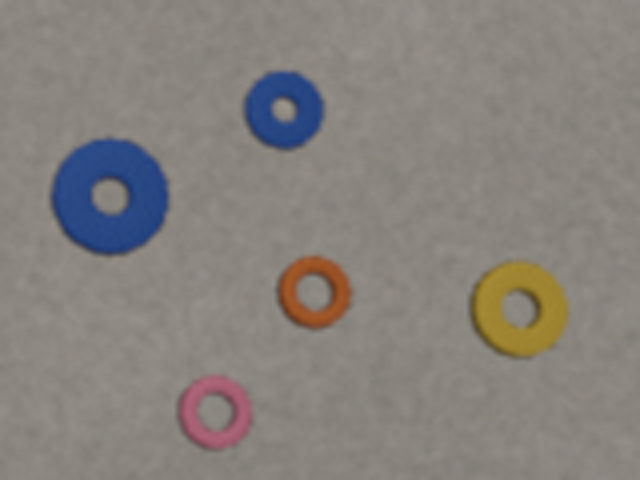

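View pics/crop2.png

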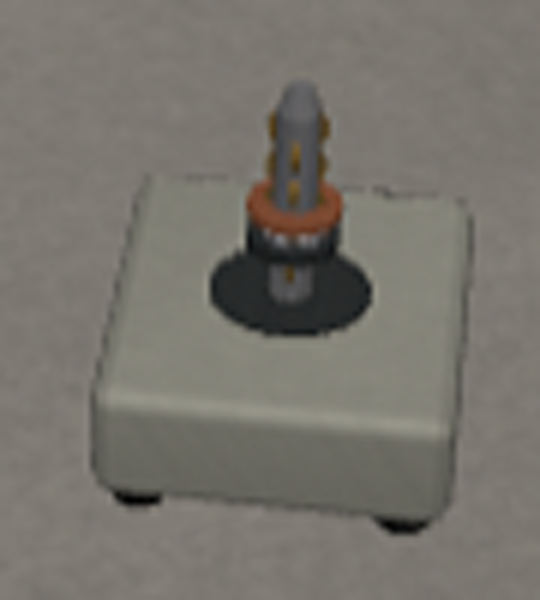

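The crop confirms it: the larger blue ring is left-most, and the orange ring is distinct from the pink. In the scene crop the copper seat sits around mid-arbor. The two fixed cameras disagree by about 8 mm, so I'll measure with the wrist camera from two places.

```bash
cat >> h.py <<'E'
R0=np.array([[1.,0,0],[0,-1,0],[0,0,-1]])
def wshot(name):
    p=robot.read_position();r=robot.read_tcp_rot()
    im,d=robot.grab_frame("wrist"); cv2.imwrite(f"pics/{name}.png",im[:,:,::-1]); np.save(f"pics/{name}.npy",d); np.savez(f"pics/{name}_pose.npz",p=p,r=r)
    return im,d,wview(p,r)
E
python3 - <<'E'
from h import *
ci=robot.camera_info("wrist")
t=robot.read_t()
# go over arbor first (nearest to start): tip approx
for nm,p in [("a1",(0.46,0.13,0.33)),("a2",(0.46,0.22,0.33)),("r1",(0.45,-0.15,0.2)),("r2",(0.45,-0.26,0.2))]:
    (robot.goto if nm in("a1","r1") else robot.servo_line)(np.array(p),R0); robot.dwell(.2)
    im,d,V=wshot(nm); print(nm,robot.read_position(),robot.read_t()-t)
    if nm[0]=="r":
        for k,(a,b) in HUE.items():
            for s,c,e in blobs(im,a,b,200):
                o,dd=ray(ci,e[0],V); print(k,s,np.round(e[0],1),np.round(e[1],1),onplane(o,dd,.012).round(4), d[int(c[1]),int(c[0])])
print(robot.read_qpos())
E
```

```text
a1 [0.46000499 0.13047315 0.3297705 ] 2.3167
a2 [0.46007146 0.21935149 0.33023604] 3.3167
r1 [ 0.45041786 -0.14936728  0.20018551] 5.0249999999999995
blue 1220 [356.2 121.6] [39.8 42.9] [ 0.5487 -0.1905  0.012 ] 0.33558953
blue 2449 [263.6 171.7] [57.3 59.5] [ 0.5006 -0.0982  0.012 ] 0.35134584
yellow 1420 [464.8 224.2] [43.  47.1] [ 0.4461 -0.3104  0.012 ] 0.37020555
orange 614 [365.4 218.2] [32.4 33.1] [ 0.4525 -0.204   0.012 ] 0.36562756
r2 [ 0.45017013 -0.25941189  0.20018505] 6.1583
blue 1231 [245.1 121. ] [39.6 43.4] [ 0.5487 -0.1925  0.012 ] 0.33624178
blue 2616 [156.8 171.2] [56.1 63.7] [ 0.5006 -0.0996  0.012 ] 0.35168308
yellow 1349 [362.7 223.7] [43.7 44.7] [ 0.4461 -0.3115  0.012 ] 0.36754078
orange 627 [263.  217.8] [32.5 33.2] [ 0.4523 -0.2054  0.012 ] 0.36551127
[-8.29120890e+00  7.00944847e+00 -2.09937025e+01 -2.74712367e-03
 -6.19756356e+01  9.83505286e+01]
```

Run:
```python
import cv2,numpy as np
a=cv2.imread("pics/a1.png");b=cv2.imread("pics/a2.png")
cv2.imwrite("pics/a12.png",np.hstack([cv2.resize(a[:300,100:540],None,fx=.9,fy=.9),cv2.resize(b[:300,100:540],None,fx=.9,fy=.9)]))
cv2.imwrite("pics/r1s.png",cv2.imread("pics/r1.png"))
```

```text
(no output)
```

View pics/a12.png

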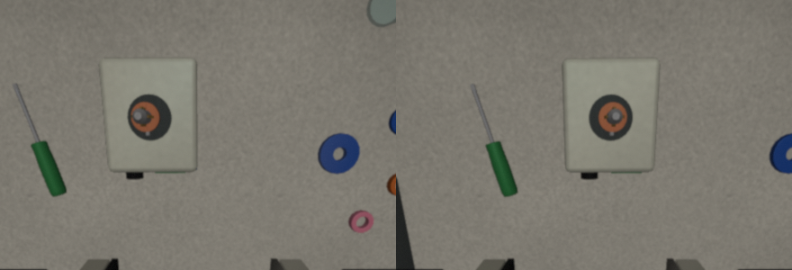

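View pics/r1.png

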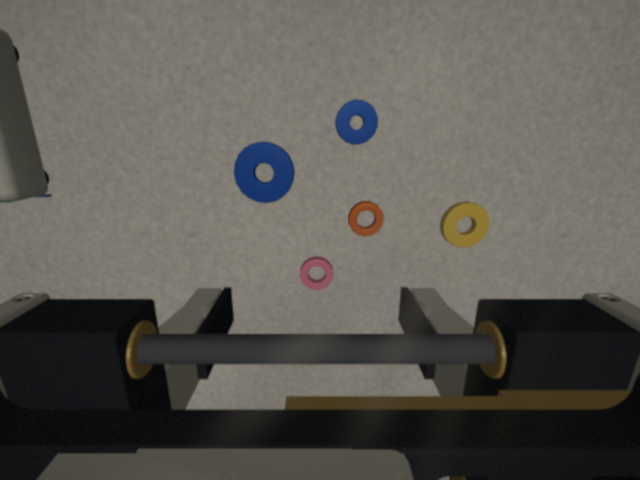

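View pics/a1.png

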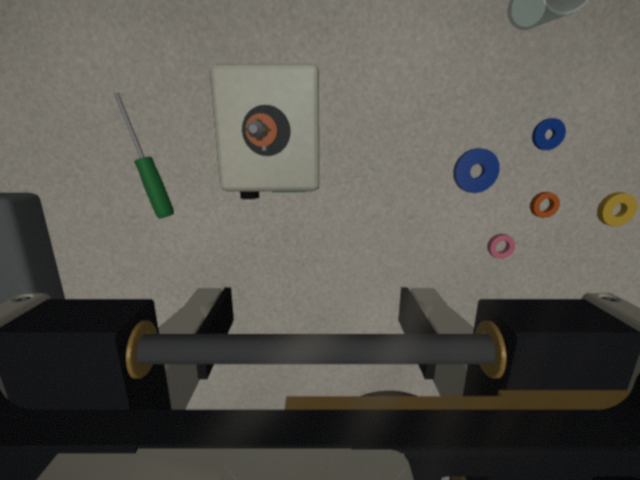

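The r1 view shows the large blue ring at (264,172), orange at (365,218) and yellow at (465,224). In a1 the arbor tip is near (253,128), and the copper seat under it near (262,129).

Run:
```python
from h import *
ci=robot.camera_info("wrist")
V={}
for n in["a1","a2","r1","r2"]:
    z=np.load(f"pics/{n}_pose.npz");V[n]=wview(z["p"],z["r"])
for nm,a,b in [("L",(263.6,171.7),(156.8,171.2)),("M",(464.8,224.2),(362.7,223.7)),("S",(365.4,218.2),(263.,217.8))]:
    print(nm,tri([ray(ci,a,V["r1"]),ray(ci,b,V["r2"])]))
# depth-based tip: nearest depth in window
for n in("a1","a2"):
    d=np.load(f"pics/{n}.npy"); w=d[60:200,180:330] 
    pts=[]
    Vi=np.linalg.inv(V[n]);f,cx,cy=K(ci)
    vv,uu=np.mgrid[60:200,180:400]; dd=d[60:200,180:400]
    P=np.stack([(uu-cx)/f*dd,(vv-cy)/f*dd,dd],-1)@Vi[:3,:3].T+Vi[:3,3]
    m=P[...,2]>.1385; print(n,m.sum(),P[m].mean(0),P[m].max(0),P[m].min(0),uu[m].mean(),vv[m].mean())
    im=cv2.imread(f"pics/{n}.png"); hsv=cv2.cvtColor(im[60:200,180:400],cv2.COLOR_BGR2HSV)
    mm=cv2.inRange(hsv,np.array([3,120,50]),np.array([14,255,255]))>0
    print("copper",mm.sum(),np.median(P[mm],0),uu[mm].mean(),vv[mm].mean())
    m2=(abs(P[...,2]-.055)<.006)&((vv<200)); print("box top z",np.median(P[m2],0), P[m2].min(0),P[m2].max(0))
im1=cv2.imread("pics/a1.png")[85:185,205:305];im2=cv2.imread("pics/a2.png")[85:185,290:390]
cv2.imwrite("pics/tips.png",np.hstack([cv2.resize(i,(400,400),interpolation=cv2.INTER_CUBIC) for i in(im1,im2)]))
```

```text
L (array([ 0.50018153, -0.09741696,  0.00717234]), [np.float64(1.6569208281346207e-05), np.float64(1.6569208281290364e-05)])
M (array([ 0.44520092, -0.31197142,  0.00855399]), [np.float64(1.2087327746916925e-05), np.float64(1.2087327746945423e-05)])
S (array([ 0.45132643, -0.20469365,  0.00747725]), [np.float64(5.7108420115242544e-05), np.float64(5.7108420115272095e-05)])
a1 286 [0.54702342 0.16115604 0.3019072 ] [0.55849434 0.19645855 0.48773443] [0.5421503  0.12864659 0.13850958] 266.3811188811189 126.97902097902097
copper 488 [0.55010489 0.18444416 0.09481654] 263.8032786885246 129.83401639344262
box top z [0.5589952  0.18667129 0.05491906] [0.47650602 0.12547621 0.04900396] [0.62561724 0.25441032 0.05834565]
a2 276 [0.54697855 0.2028468  0.30433409] [0.55784404 0.21718116 0.48830422] [0.54208461 0.18348219 0.13864393] 317.42028985507244 131.41304347826087
copper 532 [0.55040478 0.19269959 0.09484923] 339.359022556391 130.03571428571428
box top z [0.55930858 0.19168781 0.05491087] [0.47681583 0.12535499 0.04900935] [0.62496636 0.25456023 0.05894429]
```

View pics/tips.png

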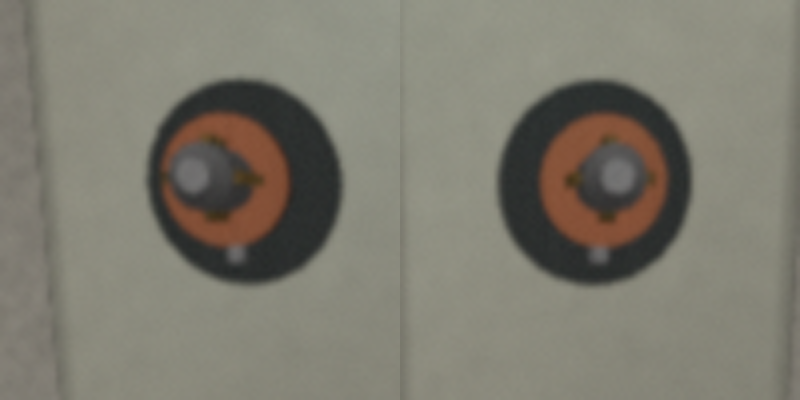

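Run:
```python
from h import *
ci=robot.camera_info("wrist")
V={}
for n in["a1","a2"]:
    z=np.load(f"pics/{n}_pose.npz");V[n]=wview(z["p"],z["r"])
for nm,a,b,z in [("tip",(252.6,128.4),(344.1,128.6),.145),("seat",(261.1,129.4),(340.6,129.6),.0948)]:
    r=[ray(ci,a,V["a1"]),ray(ci,b,V["a2"])]
    print(nm,tri(r),[onplane(*q,z) for q in r])
for n,off in(("a1",205),("a2",290)):
    im=cv2.imread(f"pics/{n}.png");g=cv2.cvtColor(im,cv2.COLOR_BGR2HSV)
    # bottom collar ellipse dark on box (z .055) 
    m=cv2.inRange(im[85:185,off:off+100],(0,0,0),(75,75,75))
    cn,_=cv2.findContours(m,cv2.RETR_EXTERNAL,cv2.CHAIN_APPROX_NONE);c=max(cn,key=cv2.contourArea)
    e=cv2.fitEllipse(cv2.convexHull(c)); u=(e[0][0]+off,e[0][1]+85)
    print("collar",u,e[1],onplane(*ray(ci,u,V[n]),.056))
    m=cv2.inRange(g[85:185,off:off+100],(3,100,40),(16,255,255))
    cn,_=cv2.findContours(m,cv2.RETR_EXTERNAL,cv2.CHAIN_APPROX_NONE);c=max(cn,key=cv2.contourArea)
    e=cv2.fitEllipse(cv2.convexHull(c)); u=(e[0][0]+off,e[0][1]+85)
    print("seat",u,e[1],onplane(*ray(ci,u,V[n]),.0948))
```

```text
tip (array([0.55149926, 0.18972453, 0.1450762 ]), [np.float64(4.289859774028448e-05), np.float64(4.28985977403651e-05)]) [array([0.55145841, 0.18973784, 0.145     ]), array([0.55154427, 0.18971841, 0.145     ])]
seat (array([0.551861  , 0.18948625, 0.09353497]), [np.float64(4.756133060700807e-05), np.float64(4.756133060686263e-05)]) [array([0.55178241, 0.18929075, 0.0948    ]), array([0.55187709, 0.189575  , 0.0948    ])]
collar (265.724063873291, 129.99816513061523) (46.962806701660156, 50.47831726074219) [0.55204884 0.18965863 0.056     ]
seat (260.96215438842773, 129.3922882080078) (31.89115333557129, 34.11356735229492) [0.55179034 0.18944368 0.0948    ]
collar (338.31015396118164, 130.22225189208984) (47.08522415161133, 50.111209869384766) [0.55212361 0.18964099 0.056     ]
seat (340.39797592163086, 129.69822311401367) (31.846954345703125, 33.542537689208984) [0.55177375 0.18979778 0.0948    ]
```

Checks agree. The tip triangulates to z=0.1451 (expected 0.145) at (0.5516, 0.1896). The seat top is at 0.0935–0.095, about 50–51 mm below the tip. The ring tops come out low at 7–9 mm because the silhouette includes the side wall. Next I'll centre the large ring once with the jaws, then re-view it to get the hand-eye y bias.

Run:
```python
from h import *
ci=robot.camera_info("wrist")
L=np.array([.5003,-.0985])
robot.goto([*L,.06],R0); robot.servo_line([*L,.003],speed=.06)
print(robot.read_position(),robot.read_force())
robot.move_gripper(0.0); print("grip",robot.read_grip_width()*88, robot.read_position())
robot.move_gripper(1.0)
robot.servo_line([*L,.06],speed=.15)
robot.servo_line([.45,-.15,.2],speed=.25); robot.dwell(.2)
im,d,V=wshot("r3")
for k in["blue"]:
    for s,c,e in blobs(im,*HUE[k],200): print(k,s,np.round(e[0],2),onplane(*ray(ci,e[0],V),.010).round(4))
print(robot.read_position(),robot.read_t())
```

```text
[ 0.50060693 -0.09844062  0.00328764] [-0.42589306  0.47738354  0.20661944]
grip 61.32606938011244 [ 0.50046414 -0.09848433  0.00320998]
blue 1243 [356.04 119.62] [ 0.5488 -0.1908  0.01  ]
blue 2481 [265.34 170.37] [ 0.5004 -0.1004  0.01  ]
[ 0.44973373 -0.14970256  0.19866619] 11.1083
```

The jaws put the ring at y=-0.0985 and the camera then reads about -0.0997 at ring mid-height. That is a bias of about -1.2 mm, so the arbor's true y is about 0.1908. Now I'll regrasp and thread.

```bash
cat >> h.py <<'E'
A=np.array([.5516,.1908])
def down(z0,z1,step,fz=25,fl=15,xy=None,spd=.03,verbose=True):
    """step the TCP down, stop on force; returns log"""
    p=robot.read_position(); xy=p[:2] if xy is None else xy
    log=[]
    z=z0
    while z>z1+1e-6:
        z=max(z1,z-step); robot.servo_line([*xy,z],R0,speed=spd)
        f=robot.read_force();q=robot.read_position(); log.append((z,q[2],*f))
        if verbose: print(f"{z:.4f} {q[2]:.5f} {q[0]:.4f} {q[1]:.4f} F {f[0]:.1f} {f[1]:.1f} {f[2]:.1f}")
        if f[2]>fz or np.hypot(f[0],f[1])>fl: print("STOP"); break
    return log
E
python3 - <<'E'
from h import *
X=np.array([.5000,-.0985])
robot.goto([*X,.05],R0); robot.servo_line([*X,.003],speed=.08)
robot.move_gripper(0.0); print("grip",robot.read_grip_width()*88, robot.read_position())
robot.servo_line([*X,.20],speed=.25)
robot.goto([*A,.175],R0); robot.dwell(.2)
print("hold",robot.read_grip_width()*88,robot.read_position(),robot.read_force(),robot.read_t())
wshot("h1"); im,_=robot.grab_frame("scene"); cv2.imwrite("pics/h1s.png",cv2.resize(im[200:310,330:460,::-1],None,fx=5,fy=5))
E
```

```text
grip 61.6686931070404 [ 0.50017971 -0.0984595   0.00322438]
hold 61.96224977242794 [0.55180588 0.1895376  0.1753314 ] [ 0.30157671 -0.07349187 -1.47758063] 15.3917
```

View pics/h1.png

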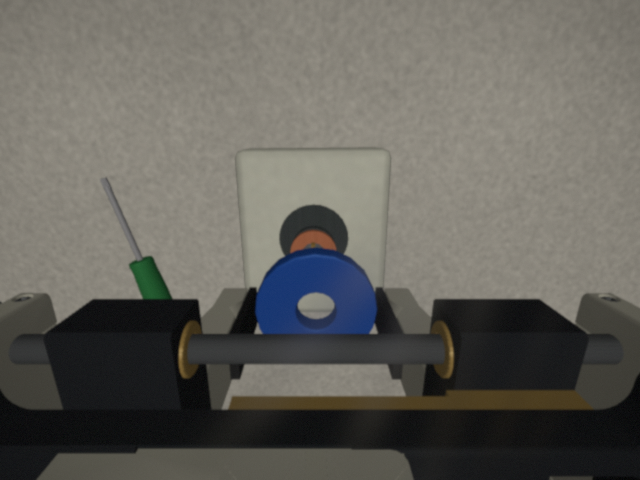

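View pics/h1s.png

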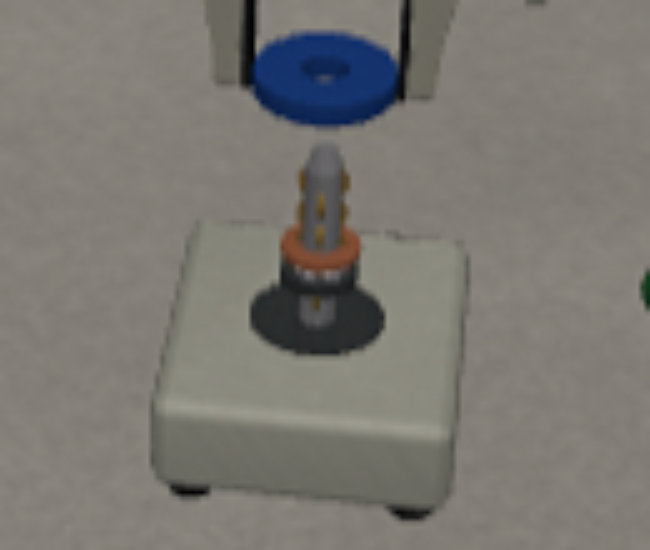

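The ring is held flat and centred in the jaws (wrist picture (316,300)). The arbor collar is at column 314, so the TCP has to move about 1.5 mm in +y. That agrees with the actual y of 0.1895, short of the commanded 0.1908. I'll correct on the reading and descend.

```bash
cat >> h.py <<'E'
A=np.array([.5517,.1910])
def settle(xy,z,n=3,spd=.05):
    c=np.array([*xy,z],float); t=c.copy()
    for i in range(n):
        robot.servo_line(t,R0,speed=spd); robot.dwell(.1)
        e=c-robot.read_position(); t=t+e
        if np.abs(e).max()<.0003: break
    return t-c   # command offset
E
python3 - <<'E'
from h import *
q0=robot.read_position()
off=settle(A,.165); print(q0,robot.read_position(),off)
c=A+off[:2]
down(.165,.112,.004,fz=20,fl=12,xy=c)
print(robot.read_t(),robot.read_grip_width()*88)
E
```

```text
[0.55179736 0.18989075 0.17532854] [0.55173196 0.19104673 0.16493944] [-3.19568659e-05 -4.67329188e-05  6.05580369e-05]
0.1610 0.16075 0.5515 0.1909 F -0.1 -0.6 -1.6
0.1570 0.15674 0.5515 0.1909 F 0.6 0.9 -0.3
0.1530 0.15272 0.5515 0.1909 F 0.5 0.2 -0.9
0.1490 0.14873 0.5515 0.1908 F -0.3 -0.4 -1.0
0.1450 0.14472 0.5515 0.1909 F 0.1 0.9 -0.3
0.1410 0.14074 0.5515 0.1909 F -0.5 -0.6 -1.2
0.1370 0.13674 0.5515 0.1909 F 1.1 0.0 -0.6
0.1330 0.13289 0.5518 0.1912 F 1.2 1.6 -0.7
0.1290 0.12867 0.5516 0.1910 F 1.2 0.3 -2.5
0.1250 0.12482 0.5518 0.1910 F 2.4 1.4 -2.4
0.1210 0.12065 0.5517 0.1910 F 2.9 1.0 -2.2
0.1170 0.11649 0.5515 0.1911 F 2.5 2.8 -3.1
0.1130 0.11261 0.5515 0.1909 F 0.9 1.5 -3.0
0.1120 0.11197 0.5517 0.1909 F 2.1 0.7 -1.6
19.875 61.49483292665233
```

Run:
```python
from h import *
im,_=robot.grab_frame("scene"); cv2.imwrite("pics/h2s.png",cv2.resize(im[200:310,330:460,::-1],None,fx=5,fy=5))
print(robot.read_force(),robot.read_position())
```

```text
[ 2.38710485  1.99261386 -0.95042004] [0.55169001 0.19089113 0.11197182]
```

View pics/h2s.png

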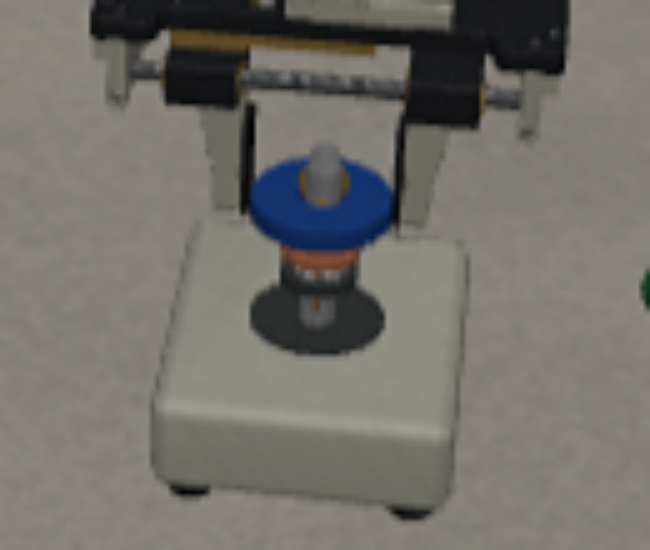

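The ring is threaded, level and centred on the arbor. Next: release it, narrow the fingers to straddle the arbor, and press with the fingertips on the ring's top face.

Run:
```python
from h import *
robot.move_gripper(0.85); robot.servo_line([*A,.130],R0,speed=.08)
print(robot.read_force())
robot.move_gripper(0.33); print(robot.read_grip_width()*88)
robot.dwell(.1); print("free",robot.read_force(),robot.read_position())
down(.130,.110,.002,fz=20,xy=A)
print(robot.read_t())
```

```text
[-0.28263442 -0.01382169 -0.3001466 ]
29.11491857258938
free [-0.11338541 -0.42229657  0.34979761] [0.55171402 0.19100522 0.13004756]
0.1280 0.12777 0.5516 0.1909 F 0.2 0.5 0.7
0.1260 0.12579 0.5516 0.1909 F 0.3 -0.3 0.0
0.1240 0.12383 0.5516 0.1910 F -0.4 0.4 0.5
0.1220 0.12184 0.5516 0.1909 F -0.2 -0.1 -0.1
0.1200 0.11986 0.5516 0.1909 F 0.3 -0.6 1.3
0.1180 0.11785 0.5516 0.1910 F 0.9 0.5 0.0
0.1160 0.11573 0.5515 0.1909 F 0.0 -0.9 -0.3
0.1140 0.11376 0.5516 0.1909 F 0.1 0.5 0.6
0.1120 0.11173 0.5516 0.1909 F -0.1 0.2 0.0
0.1100 0.10977 0.5516 0.1909 F -0.2 -0.3 0.3
24.3333
```

Run:
```python
from h import *
im,_=robot.grab_frame("scene"); cv2.imwrite("pics/h3s.png",cv2.resize(im[200:310,330:460,::-1],None,fx=5,fy=5))
wshot("h3w")
```

```text
(no output)
```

View pics/h3s.png

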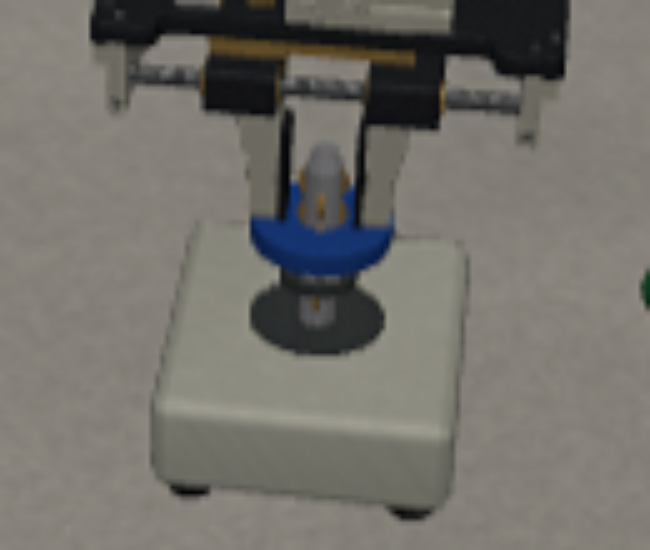

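View pics/h3w.png

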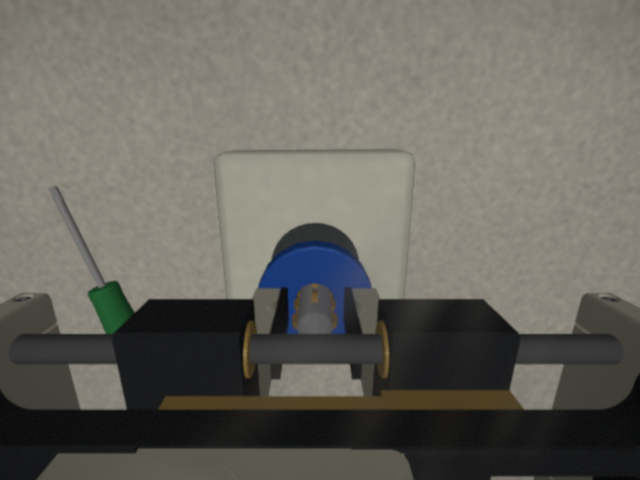

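The ring is level and just above the seat. Now fine steps.

```bash
cat >> h.py <<'E'
def fine(z0,z1,step,fz,xy=None,spd=.01):
    """small steps; mean of readings at rest"""
    xy=A if xy is None else xy; z=z0; out=[]
    while z>z1+1e-6:
        z=max(z1,z-step); robot.servo_line([*xy,z],R0,speed=spd)
        f0=robot.read_force()[2]; F=[]
        for i in range(4): robot.dwell(.02); F.append(robot.read_force())
        F=np.mean(F,0); q=robot.read_position(); out.append((z,q[2],f0,F[2]))
        print(f"{z:.4f} {q[2]:.5f} Fend {f0:.1f} F {F.round(1)}")
        if F[2]>fz: print("STOP"); break
    return out
E
python3 - <<'E'
from h import *
fine(.110,.1050,.0004,6.5)
print(robot.read_t())
E
```

```text
0.1096 0.10962 Fend -0.4 F [ 0.1 -0.1 -0.3]
0.1092 0.10933 Fend 2.0 F [-0.6  0.2  1.4]
0.1088 0.10894 Fend 3.1 F [-0.7 -0.4  3.2]
0.1084 0.10840 Fend 1.3 F [-0.2 -0.4  2.7]
0.1080 0.10797 Fend 2.7 F [ 0.2 -0.4  2.7]
0.1076 0.10750 Fend 1.0 F [-0.  -0.2  2.1]
0.1072 0.10713 Fend 1.5 F [-0.4 -0.2  1.5]
0.1068 0.10690 Fend 2.4 F [-0.6  0.3  3.7]
0.1064 0.10663 Fend 5.0 F [-1.3  0.2  5.2]
0.1060 0.10643 Fend 6.0 F [-1.6 -0.3  7.5]
STOP
27.6
```

Contact starts near TCP z≈0.1071, which puts the seat at 0.0951 and matches vision. I'll continue to about 1.1 mm.

Run:
```python
from h import *
fine(.1060,.1048,.0002,13.5)
print(robot.read_t())
```

```text
0.1058 0.10639 Fend 8.7 F [-2.8 -0.6  8.1]
0.1056 0.10632 Fend 9.3 F [-2.7 -0.3  9.1]
0.1054 0.10625 Fend 10.7 F [-3.6 -0.5 10.1]
0.1052 0.10611 Fend 10.4 F [-3.5 -0.4 10.5]
0.1050 0.10605 Fend 12.4 F [-3.9 -0.6 11.4]
0.1048 0.10597 Fend 12.8 F [-3.9 -0.2 12.3]
29.5
```

Slope ≈10.4 N/mm, which is the seat spring, with d≈1.1 mm. Two more small steps, then back off and re-touch to see where the ring settles.

Run:
```python
from h import *
fine(.1048,.1044,.0002,15)
robot.dwell(.2)
for z in (.1052,.1060,.1064,.1068,.1072):
    robot.servo_line([*A,z],R0,speed=.02)
    F=[]
    for i in range(4): robot.dwell(.02); F.append(robot.read_force()[2])
    print(z,robot.read_position()[2],np.mean(F))
robot.servo_line([*A,.135],R0,speed=.15); 
robot.servo_line([*A,.165],R0,speed=.2)
im,_=robot.grab_frame("scene"); cv2.imwrite("pics/h4s.png",cv2.resize(im[200:310,330:460,::-1],None,fx=5,fy=5))
print(robot.read_t())
```

```text
0.1046 0.10591 Fend 13.8 F [-4.9 -0.8 13.3]
0.1044 0.10578 Fend 13.9 F [-4.4 -0.3 14. ]
0.1052 0.10610358888455279 10.180598580848113
0.106 0.10643865955582717 6.996739579799632
0.1064 0.10648675093086653 5.544488132873868
0.1068 0.10666492314137486 2.8069194540402407
0.1072 0.10685590550648957 0.03782914131528595
32.6
```

View pics/h4s.png

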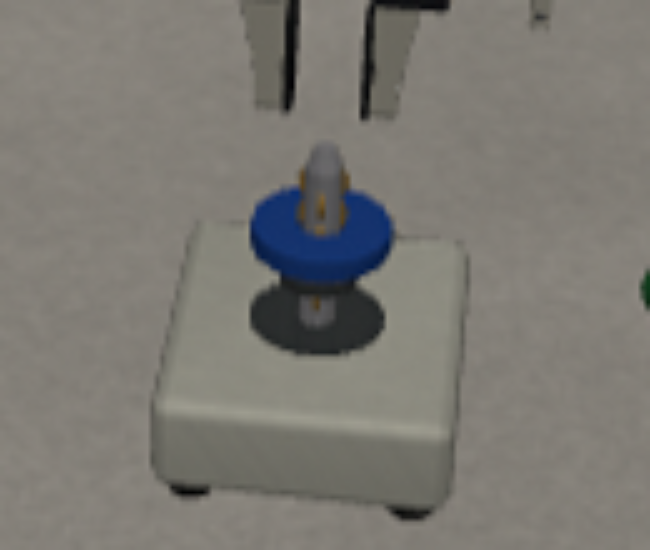

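The loading and unloading slopes confirm the seat; it stays in by about 0.2–0.3 mm. Now the medium ring, with coarse steps to save time.

```bash
cat >> h.py <<'E'
def fetch(X,op):
    robot.move_gripper(op)
    robot.goto([*X,.08],R0); robot.servo_line([*X,.0032],speed=.12)
    robot.move_gripper(0.0); print("grip",robot.read_grip_width()*88, robot.read_position(),robot.read_force())
    robot.servo_line([*X,.20],speed=.35)
    robot.goto([*A,.172],R0); robot.dwell(.1)
    print("hold",robot.read_grip_width()*88,robot.read_position(),robot.read_force(),robot.read_t())
E
python3 - <<'E'
from h import *
fetch([.4449,-.3105],.8)
settle(A,.160); print(robot.read_position())
down(.160,.126,.0085,fz=20,fl=12,xy=A,spd=.05)
im,_=robot.grab_frame("scene"); cv2.imwrite("pics/m1s.png",cv2.resize(im[200:310,330:460,::-1],None,fx=5,fy=5))
print(robot.read_t())
E
```

```text
grip 49.33694542959771 [ 0.44518477 -0.31062693  0.0037231 ] [-0.30455653  1.04740415  5.31272645]
hold 48.9740806734151 [0.55192908 0.19003219 0.17209207] [ 0.00832361 -0.67756177 -0.80053801] 39.3083
[0.55180326 0.19095931 0.16000036]
0.1515 0.15099 0.5514 0.1909 F 0.1 -0.4 -0.4
0.1430 0.14249 0.5514 0.1908 F -0.3 0.3 0.1
0.1345 0.13411 0.5516 0.1911 F -0.6 1.0 0.3
0.1260 0.12551 0.5517 0.1909 F 2.2 1.4 -1.5
41.1167
```

View pics/m1s.png

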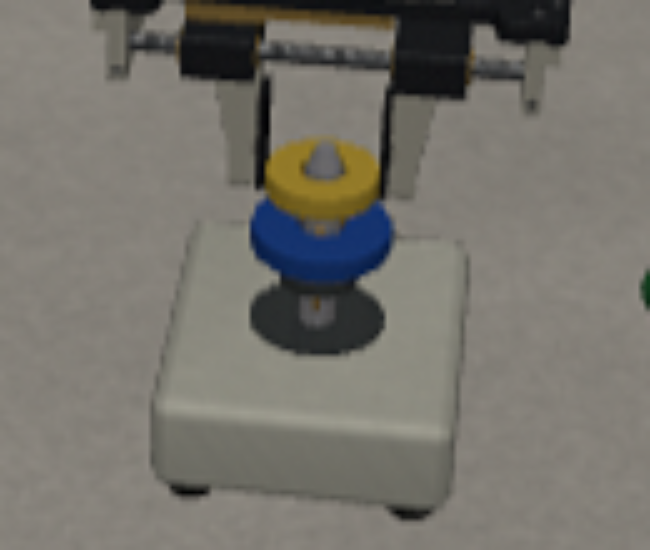

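The yellow ring is threaded level above the blue. Release, narrow the fingers and press; contact is expected at TCP ≈0.1188.

Run:
```python
from h import *
robot.move_gripper(0.75); robot.servo_line([*A,.139],R0,speed=.15)
robot.move_gripper(0.33); print(robot.read_grip_width()*88)
robot.servo_line([*A,.1205],R0,speed=.06); print(robot.read_position(),robot.read_force(),robot.read_t())
fine(.1202,.1172,.0003,10,spd=.02)
print(robot.read_t())
```

```text
28.843599139824846
[0.55103635 0.19062107 0.11961057] [-0.93415715 -0.87206933 -0.37731527] 43.2
0.1199 0.11996 Fend 0.5 F [0.2 0.3 0.2]
0.1196 0.11962 Fend -0.6 F [0.  0.4 0.2]
0.1193 0.11928 Fend -0.2 F [ 0.6 -0.3 -0. ]
0.1190 0.11899 Fend 0.8 F [-0.   0.1  0.1]
0.1187 0.11872 Fend -0.7 F [-0.1 -0.5 -0.1]
0.1184 0.11861 Fend 2.7 F [-1.3 -0.2  3.1]
0.1181 0.11857 Fend 5.2 F [-1.8 -0.2  5. ]
0.1178 0.11854 Fend 7.0 F [-2.6 -0.8  7. ]
0.1175 0.11843 Fend 9.5 F [-2.7 -0.9  8.6]
0.1172 0.11830 Fend 9.5 F [-3.2 -0.8 10.1]
STOP
46.3667
```

Yellow seats on blue: stiff contact at 0.1187, 10 N total. Now the small orange ring.

Run:
```python
from h import *
robot.servo_line([*A,.170],R0,speed=.25)
im,_=robot.grab_frame("scene"); cv2.imwrite("pics/s0s.png",cv2.resize(im[200:310,330:460,::-1],None,fx=5,fy=5))
fetch([.4512,-.2045],.68)
settle(A,.162,spd=.1); print(robot.read_position())
down(.162,.128,.0085,fz=20,fl=12,xy=A,spd=.05)
im,_=robot.grab_frame("scene"); cv2.imwrite("pics/s1s.png",cv2.resize(im[200:310,330:460,::-1],None,fx=5,fy=5))
print(robot.read_t())
```

```text
grip 35.92365995073908 [ 0.45146869 -0.20455049  0.00363287] [-0.93077595  1.27465212  5.95909987]
hold 36.61369110890233 [0.55183451 0.18981395 0.17216354] [-0.34930618 -0.26567491 -0.29959933] 52.6917
[0.55164806 0.19090508 0.16185287]
0.1535 0.15284 0.5514 0.1908 F -0.3 0.6 -1.0
0.1450 0.14445 0.5514 0.1908 F -0.1 -0.2 -0.6
0.1365 0.13604 0.5515 0.1909 F -0.7 -1.1 -0.0
0.1280 0.12737 0.5514 0.1909 F 0.3 1.8 -1.6
55.0583
```

View pics/s1s.png

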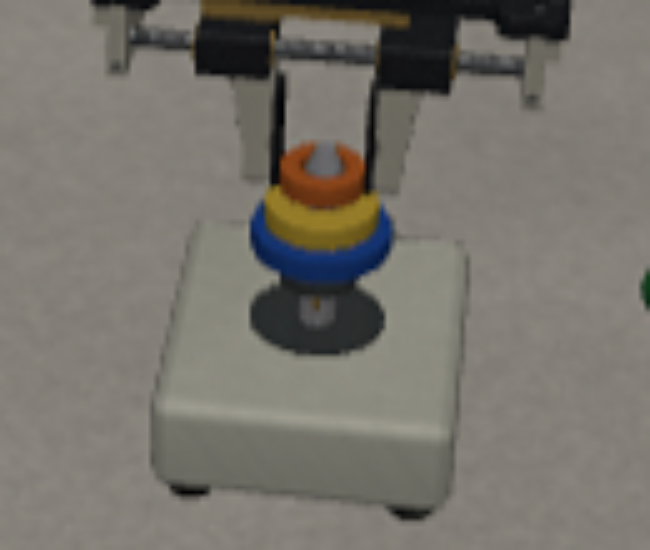

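Run:
```python
from h import *
robot.move_gripper(0.6); robot.servo_line([*A,.1405],R0,speed=.15)
robot.move_gripper(0.30); print(robot.read_grip_width()*88)
robot.servo_line([*A,.1320],R0,speed=.06); print(robot.read_position(),robot.read_force(),robot.read_t())
fine(.1317,.1290,.0003,10.5,spd=.03)
robot.dwell(.3)
print(robot.read_position(),robot.read_t())
```

```text
26.17581050464199
[0.55126126 0.19072822 0.13129671] [-0.69601524  0.41117044 -0.08764433] 56.8333
0.1314 0.13142 Fend 0.2 F [ 0.3 -0.2  0. ]
0.1311 0.13115 Fend -0.3 F [-0.3  0.1  0.3]
0.1308 0.13081 Fend 0.5 F [ 0.3 -0.2 -0. ]
0.1305 0.13054 Fend -0.1 F [ 0.3 -0.3  0.3]
0.1302 0.13050 Fend 3.4 F [-0.7 -0.1  3.6]
0.1299 0.13044 Fend 5.9 F [-1.3 -0.5  6. ]
0.1296 0.13038 Fend 8.0 F [-2.2 -0.5  7.9]
0.1293 0.13033 Fend 9.8 F [-2.7 -0.6  9.5]
0.1290 0.13026 Fend 11.1 F [-3.4 -0.8 11. ]
STOP
[0.55205075 0.19104809 0.13027705] 59.9833
```

Run:
```python
from h import *
robot.servo_line([*A,.134],R0,speed=.05); robot.servo_line([*A,.20],R0,speed=.25)
robot.dwell(.2)
im,_=robot.grab_frame("scene"); cv2.imwrite("pics/f1s.png",cv2.resize(im[200:310,330:460,::-1],None,fx=5,fy=5))
im,d,V=wshot("f1w"); ci=robot.camera_info("wrist"); Vi=np.linalg.inv(V);f,cx,cy=K(ci)
for k in("orange","yellow","blue"):
    h=cv2.cvtColor(im,cv2.COLOR_RGB2HSV);m=cv2.inRange(h,np.array(HUE[k][0]),np.array(HUE[k][1]))>0
    v,u=np.nonzero(m&(d>0)); z=d[v,u]; P=np.stack([(u-cx)/f*z,(v-cy)/f*z,z],-1)@Vi[:3,:3].T+Vi[:3,3]
    P=P[np.hypot(*(P[:,:2]-A).T)<.045]
    if len(P): print(k,len(P),np.percentile(P[:,2],[10,50,80,90,97]).round(4))
print(robot.read_t(),robot.read_force())
```

```text
orange 1425 [0.1285 0.1299 0.1305 0.1308 0.1312]
yellow 1524 [0.1168 0.1183 0.2841 0.2856 0.2914]
blue 1070 [0.1029 0.1058 0.1065 0.1068 0.1072]
60.95 [ 0.52312812 -0.23560496  0.13565902]
```

View pics/f1s.png

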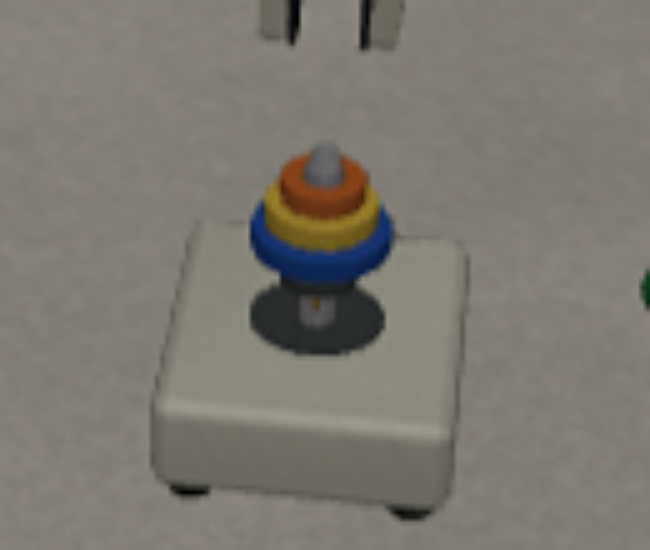

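The stack is level and tight. Tops are at 0.130, 0.118 and 0.106, which is 12 mm apart and seat in by some tenths of a millimetre. The gripper is clear. Handing in.

```bash
python3 -c "
from rig import robot
robot.job_done(); print(robot.read_t())"
```

```text
the job is handed in; nothing more can be done
the job is handed in; nothing more can be done
```

I threaded the large blue, medium yellow and small orange rings onto the arbor in that order. I pressed each one down with the fingertips, and handed the job in at about 61 s; no verdict was reported.

- **Pressing:** The large ring pushed the seat in by about 1.2 mm, with a peak of 14 N. The spring slope I felt was about 10.4 N/mm, which matches the seat. The medium and small rings met the ring below stiffly at the expected heights and were pressed with 10–11 N. The seat travel is inferred from force and height, because the joint can't be read directly.
- **Final check:** The last picture shows a level, gap-free stack with the gripper clear. By wrist depth the ring tops are at about 0.130, 0.118 and 0.106 m, so they sit 12 mm apart. When I let go of the large ring, the seat stayed in by an estimated 0.2–0.3 mm. I did not measure this again after the later presses.
- **Bystanders:** The path stayed clear of the beaker, jar and screwdriver, and I felt no contact with them. I did not measure their positions again at the end.
- **Disagreements:** The two fixed cameras differed by about 8 mm, so I used the wrist camera instead. The wrist camera read about 1–2 mm off in y, which I corrected by centring the large ring in the jaws. The triangulated ring tops came out at 7–9 mm instead of 12 mm, because the outlines included the side wall.

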